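Press the spring catch and slide the storage box open

TASK

Open the wooden sliding-lid box: press its steel spring catch down with a fingertip, keep it down while you push the lid by its bar past the catch, and push the lid on until it is fully open and the catch springs up in the lid's second window. Only press and push: do not lift anything, and leave the other things on the worktop where they stand.

Things in the scene. Friction and masses are not known exactly. Their poses are not given: they have to be found in the camera images.
- box: light wooden box fixed to the worktop, 260x140x68 mm, long along its x axis, a roll of tape inside. Origin at the centre of its underside, z up. Rails on its side walls hold the lid down; the lid slides out over the low +x end wall (48 mm high), which points to the robot's left, give or take 16 degrees.
- housing_top (a point): top centre of the dark catch housing fixed inside the box, at box x +88 mm, 48 mm above the worktop (72 mm long in x, 60 mm wide). Axes as the box's. The catch comes up out of it. Mind the wall cabinet behind and above the box: it hangs 0.49 m above the worktop, its front at x = 0.58 (door handle to 0.55) for y -0.30 to +0.14.
- lid: wooden lid, 252x125x5 mm, 0.2 to 0.45 kg, captive in the box's rails (about 1.5 mm play). Axes as the box's. Origin on its underside, 57 mm straight above the box's origin when shut (top face 62 mm above the worktop). Opening moves it 90 mm along the box's +x (hard stop at 91 mm), where it overhangs the end. Pushing needs up to about 12 N.
- push_bar (a point): middle of the -x face of the steel push bar on the lid: at lid x +100 mm, 76 mm above the worktop, axes as the lid's; push this face towards +x. The bar is 10 mm thick in x, 72 mm long in y, from 67.5 to 84 mm above the worktop; it bridges the first window on two feet, so that the catch passes below it.
- window_1 (a point): centre, at the lid's top face, of the window through the lid in which the catch stands when shut: 54 mm long in x, 40 mm wide in y, at lid x +85 mm. Axes as the lid's.
- window_2 (a point): centre, at the lid's top face, of the second window through the lid, 54 mm long in x, 40 mm wide in y, at lid x -5 mm: the catch springs up into it when the lid is fully open. Axes as the lid's.
- catch_pad (a point): centre of the flat top of the steel spring catch, 50 mm long in x, 36 mm wide in y, at box x +85 mm, axes as the box's. At rest 65 mm above the worktop, 3 mm proud of the lid, blocking it. Press its 40 mm in front of the bar. A fingertip pressing it down enters the window, and may stay at that depth over the housing and low end wall while pushing the bar.
- catch (a joint): travel of the spring catch, in m: 0 fully up, 0.012 fully down, straight down. Spring force 4 N at the top, 7 N at the bottom. The lid can pass when it is beyond 0.008; once the lid has moved a few mm over the catch, the lid itself keeps it down (about 0.007 to 0.008) until the second window arrives.
- shot_glass: small clear tumbler, 55 mm wide, 63 mm tall, close to the box; origin under its centre
- salt_shaker: glass shaker with a grey domed cap and white contents, 44 mm wide, 90 mm tall, close to the box; origin under its centre
- candle_jar: candle in a clear glass jar, 76 mm wide, 90 mm tall, close to the box; origin under its centre
- dip_bowl: grey stoneware bowl, 105 mm wide, 58 mm tall, towards the left end of the worktop; origin under its centre
- pepper_shaker: glass shaker with a grey domed cap and dark contents, 44 mm wide, 90 mm tall, towards the left end of the worktop; origin under its centre
- cocotte: small black lidded iron pot, 140x107x79 mm, at the right of the worktop; origin under its centre

How it is judged:
On the way, in this order (a step that is already met when the one before it is completed fails the run):
1. the catch is pressed down while the lid is still shut (value of joint catch above 0.007 m and x of lid in the frame of box below 0.004 m).
2. the lid has slid part of the way over the catch, which is still down (value of joint catch above 0.005 m and x of lid in the frame of box between 0.03 and 0.08 m).
At the end, for the whole second after the job is handed in: the lid is fully open (86 to 94 mm along the box's +x from shut), lying in its rails and at rest, and the catch has sprung up in the second window (reading below 2 mm) (x of lid in the frame of box between 0.086 and 0.094 m and value of joint catch below 0.002 m and z of lid in the frame of box below 0.061 m and angle between the x axis of lid and the x axis of box, either way round below 0.05 rad and linear speed of lid below 0.01 m/s); the robot touches nothing.
It fails at once if the lid is lifted or torn out of its rails (z of lid in the frame of box above 0.065 m or angle between lid's own z axis and vertical above 0.1 rad).
It fails at once if one of the other loose things is moved or lifted more than 20 mm (distance of any of shot_glass, salt_shaker, candle_jar, dip_bowl, pepper_shaker, cocotte from where it was at the start of the episode above 0.02 m).
It fails at once if one of the other loose things is tipped (angle between any of shot_glass, salt_shaker, candle_jar, dip_bowl, pepper_shaker, cocotte's own z axis and vertical above 0.3 rad).
It also fails if it takes over 32 s, if anything falls off the work surface, if the arm or the gripper's body presses on something with over 40 N, if the wrist force passes 120 N, or if a joint passes its speed limit or range.

ROBOT

A 6-joint arm with a two-finger parallel gripper is mounted at the origin on a cart in front of the work surface, level with it; the furniture and walls round the work are solid. World frame = base frame: x ahead of the robot, y to its left, z up, the work surface at z = 0. Lengths are in m, angles in rad, forces in N, time in s.
With the tool pointing down it reaches from about 0.35 to 0.775 m from the base axis. Payload 5.5 kg.
Tool frame: the origin (TCP) lies at the very end of the fingers, on their centre line; the grasp point (between the pads) lies 19 mm behind it; z points along the fingers, y is the line along which they close (so a half turn about z gives the same grasp; the last joint's range is limited). The gripper opens to 85 mm and grips with 20 to 120 N. Pads are 22 mm wide; open, the fingers measure 114 mm over their backs; the gripper's body (76 mm by 85 mm) begins 54 mm behind the grasp point. The pads swing forward as they close: fully open they stand 13 mm farther back than shut.
Start: joints at [-1.263, 0.313, 0.046, 1.304, 0, 1.431], TCP at [0.249, -0.518, 0.231] pointing down, gripper open.
Joint ranges: [-2.76, 2.76], [-0.86, 1.69], [-1.03, 1.26], [-2.2, 2.34], [-1.47, 1.5], [-3.14, 3.14]. Speed limits (rad/s): [2.57, 2.57, 3.14, 3.14, 3.14, 3.14].

INTERFACE

Orientations are given as a unit quaternion [w, x, y, z].
In Python, from workcell import get_state, read_camera, calibration, hand_in gives the robot as it stands.
- The arm moves only by the tool drive_tool, never from a script. Its argument "deltas" is a list that holds one entry, the list of rows, each a list of 7 numbers: the closure in counts, from 0 (fully open) to 255 (shut), then the shift along the tool's x, y, z in m, then the turn, a rotation vector about the tool's x, y, z in degrees. A call has 1 to 12 rows; each row is the pose to reach, as a shift and turn from the pose commanded when the call began, along the tool's axes at that moment; what a row does not reach only later rows make up. A row lasts 1/8 s, in which the tool goes at most 62.5 mm and 10.7 degrees, less where a joint would pass 70% of its speed; a pose out of reach is approached as far as the arm can. A call with a gripper value outside its range is refused whole. The fingers move at their own pace and stop on an object; "newtons" is the grip in N (left out, the last holds). Time passes only in rows, so rows that repeat a pose let the fingers close. It gives the time, the measured TCP pose, the force, the opening and the grip force at its end, in the units of the state.
- get_state(): the state, without advancing time (a new reading comes with each control period).
- read_camera(name): name is "scene" or "top"; returns (picture, depth): 420x560x3 uint8, red, green, blue; 420x560 float32, m along the optical axis (not along the pixel's ray), 0 where there is no reading.
- calibration(name): a dict with "mtx" (3x3 intrinsics, pixels), "k1" (the pictures are not rectified: a ray, as slopes to the right and down, at radius r is drawn at 1 + k1 r^2 times it, then the intrinsics apply), "world_from_camera" (4x4, takes a point from camera to world coordinates). Camera axes: x right, y up, looking along -z (the intrinsics and any distortion apply to the point x, -y, -z); pixel columns grow to the right and rows downward; lengths in m; the calibration is good to about 2 mm. A picture is of the moment at which its call begins. calibration takes no time and is no camera call.
- hand_in(): hands the job in; it is judged then, once.
The state is a dict: "clock": time; "joint_pos": joint angles; "qvel": joint speeds; "tau": joint torques, N m; "tcp_pos": TCP position; "orientation": TCP orientation; "wrist_force": force on the tool from outside, world axes, zero at the start; "ft_torque": the same for the moment, N m; "finger_gap": finger opening in m; "grip_force": force on a finger pad.
Only numpy, scipy, OpenCV 4.12 (cv2) and the standard library are available. Lean on these libraries where they do the work, as an engineer would, in place of code of your own. Each camera call takes 0.05 s, during which the arm holds its last target. There are 200 camera calls.

## Working session

There is one attempt and no reset: what is moved stays moved. The work goes in short steps, Python scripts to look and compute and a tool call to move; the robot and the scene stay as the last step left them, time stands still between calls to the robot, and variables do not carry over. Pictures are saved under pics/ and viewed, at most 10 in all, crops included, and the job is handed in when it is done.

Besides the shell and the picture viewer there is one more tool, called after "Call:" as name(argument=value, ...) on one line, values as JSON. drive_tool: Moves the arm, as the interface text tells. Its arguments: {"type":"object","properties":{"deltas":{"type":"array","items":{"type":"array","items":{"type":"array","items":{"type":"number"}}}},"newtons":{"type":"number"}},"required":["deltas"]}

```bash
mkdir -p pics; cat > h.py <<'E'
import numpy as np, cv2
from workcell import *
def ray(c,u,v):
    K=np.array(c["mtx"]);T=np.array(c["world_from_camera"])
    xd=(u-K[0,2])/K[0,0];yd=(v-K[1,2])/K[1,1];x,y=xd,yd
    for _ in range(20):
        s=1+c["k1"]*(x*x+y*y);x,y=xd/s,yd/s
    return T[:3,3],T[:3,:3]@np.array([x,-y,-1.])
def onplane(c,u,v,z):
    o,d=ray(c,u,v);return o+d*(z-o[2])/d[2]
def cloud(c,dep):
    K=np.array(c["mtx"]);T=np.array(c["world_from_camera"])
    v,u=np.mgrid[:420,:560]
    o=cv2.undistortPoints  # (not used: the distortion model is inverted by iteration)
    xd=(u-K[0,2])/K[0,0];yd=(v-K[1,2])/K[1,1];x,y=xd,yd
    for _ in range(20):
        s=1+c["k1"]*(x*x+y*y);x,y=xd/s,yd/s
    P=np.stack([x*dep,-y*dep,-dep],-1)
    return P@T[:3,:3].T+T[:3,3]
E
sed -i '/not used/d' h.py
python3 - <<'E'
from h import *
for n in("scene","top"):
    p,d=read_camera(n);c=calibration(n);np.savez(n+".npz",p=p,d=d)
    cv2.imwrite(f"pics/{n}0.png",p[:,:,::-1]);print(n,np.round(c["world_from_camera"],3).tolist(),c["mtx"],c["k1"])
s=get_state();print({k:np.round(v,3).tolist() for k,v in s.items()})
E
```

```text
scene [[-0.733, 0.48, -0.482, -0.193], [-0.68, -0.521, 0.516, 0.697], [-0.003, 0.706, 0.708, 1.171], [0.0, 0.0, 0.0, 1.0]] [[464.79396168   0.         279.55868402]
 [  0.         464.79396168 206.00833772]
 [  0.           0.           1.        ]] -0.007039186969502069
top [[-0.003, 0.981, -0.193, 0.253], [-1.0, -0.001, 0.007, -0.083], [0.007, 0.193, 0.981, 1.629], [0.0, 0.0, 0.0, 1.0]] [[496.74463147   0.         272.93448911]
 [  0.         496.74463147 204.03017597]
 [  0.           0.           1.        ]] -0.01659673374200353
{'clock': 0.1, 'joint_pos': [-1.263, 0.314, 0.045, 1.304, 0.0, 1.431], 'qvel': [0.001, -0.0, 0.003, 0.002, -0.0, 0.001], 'tau': [0.003, -48.172, 29.925, 0.013, -0.0, 0.0], 'tcp_pos': [0.249, -0.518, 0.231], 'orientation': [-0.001, 0.975, 0.222, -0.0], 'wrist_force': [0.162, 1.28, 0.836], 'ft_torque': [0.031, -0.02, 0.021], 'grip_force': 0.0, 'finger_gap': 0.086}
```

View pics/scene0.png

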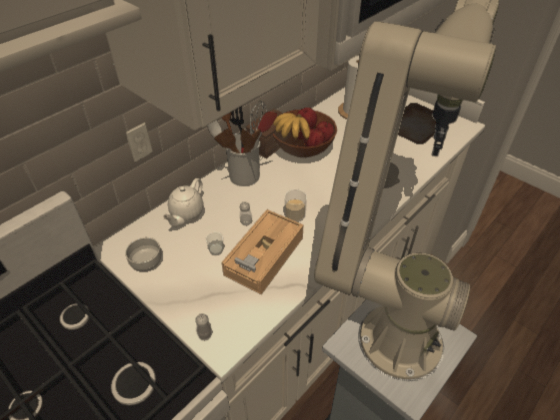

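View pics/top0.png

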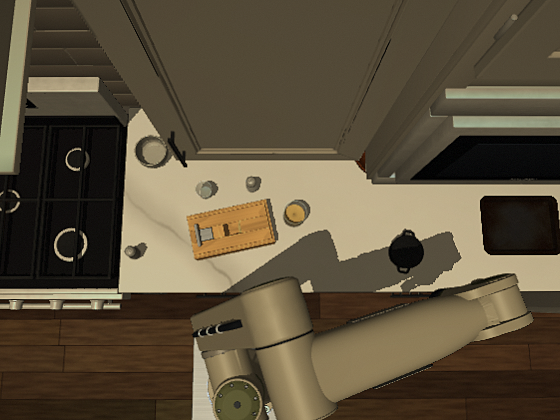

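The scene view shows the box around (263,250), with the steel bar near (247,263). In the top view the box spans (188–277, 200–260), with the bar and catch near (205,233). The tumbler (206,189), salt shaker (253,184) and candle (296,212) stand behind it or to its right, and the arm is clear of it.

```bash
python3 - <<'E'
from h import *
for n,box in(("top",(178,282,190,268)),("scene",(210,315,200,300))):
    z=np.load(n+".npz");p,d=z["p"],z["d"];c=calibration(n)
    P=cloud(c,d);hsv=cv2.cvtColor(p,cv2.COLOR_RGB2HSV)
    u0,u1,v0,v1=box
    m=np.zeros((420,560),bool);m[v0:v1,u0:u1]=True
    print(n,'table z',np.median(P[m&(P[...,2]<.02)][:,2]))
    wood=m&(hsv[...,0]<22)&(hsv[...,1]>90)&(P[...,2]>.03)&(P[...,2]<.1)
    cn,_=cv2.findContours(wood.astype(np.uint8),cv2.RETR_EXTERNAL,cv2.CHAIN_APPROX_NONE)
    k=max(cn,key=cv2.contourArea);mk=np.zeros((420,560),np.uint8);cv2.drawContours(mk,[k],-1,1,-1)
    top=(mk>0)&(P[...,2]>.04)&(P[...,2]<.1)
    Q=P[top];r=cv2.minAreaRect(Q[:,:2].astype(np.float32)*1000)
    print('rect',r,'z pct',np.percentile(Q[:,2],[5,25,50,75,95]))
    bar=m&(P[...,2]>.077)&(P[...,2]<.1);print('bar n',bar.sum(),P[bar].mean(0) if bar.any() else 0, cv2.minAreaRect(P[bar][:,:2].astype(np.float32)*1000) if bar.sum()>3 else 0)
    lo=(hsv[...,1]<80)&top; print('grey',lo.sum())
    cv2.imwrite(f"pics/{n}c.png",cv2.resize(p[v0:v1,u0:u1,::-1],None,fx=5,fy=5,interpolation=cv2.INTER_CUBIC))
# other objects
z=np.load("top.npz");P=cloud(calibration("top"),z["d"])
for nm,(u,v) in dict(shot=(206,189),salt=(253,184),candle=(296,212),bowl=(152,151),pepper=(133,251)).items():
    print(nm,np.round(onplane(calibration("top"),u,v,.06),3))
E
python3 -c "
import cv2,numpy as np
a=cv2.imread('pics/topc.png');b=cv2.imread('pics/scenec.png')
cv2.imwrite('pics/both.png',cv2.resize(np.vstack([np.hstack([a,np.zeros((a.shape[0],5,3),np.uint8)]),]),None,fx=1,fy=1))"
```

```text
top table z 2.176378356355535e-05
rect ((480.22662353515625, 43.08751678466797), (141.5850067138672, 259.69989013671875), 12.172917366027832) z pct [0.05515514 0.05965764 0.06264869 0.06589758 0.07131921]
bar n 72 [0.45526809 0.1427508  0.08340728] ((433.022705078125, 107.57733154296875), (140.3084716796875, 53.27517318725586), 57.6348762512207)
grey 223
scene table z 0.0012137789054441628
rect ((484.6836242675781, 44.35334777832031), (143.21588134765625, 264.87445068359375), 12.319879531860352) z pct [0.04829148 0.06028167 0.06291286 0.06570555 0.07126121]
bar n 203 [0.53106904 0.00197322 0.0840391 ] ((551.8137817382812, 6.6962738037109375), (184.55197143554688, 327.55517578125), 12.574629783630371)
grey 225
shot [0.611 0.122 0.06 ]
salt [ 0.628 -0.03   0.06 ]
candle [ 0.535 -0.168  0.06 ]
bowl [0.74  0.302 0.06 ]
pepper [0.411 0.348 0.06 ]
```

View pics/topc.png

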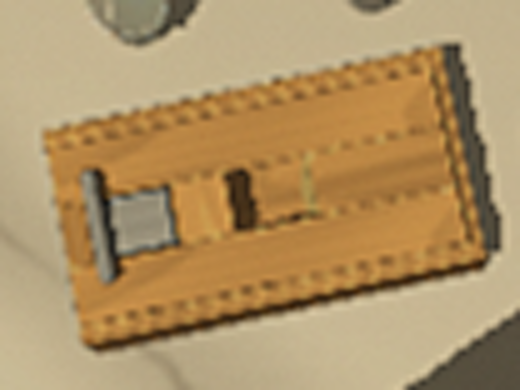

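View pics/scenec.png

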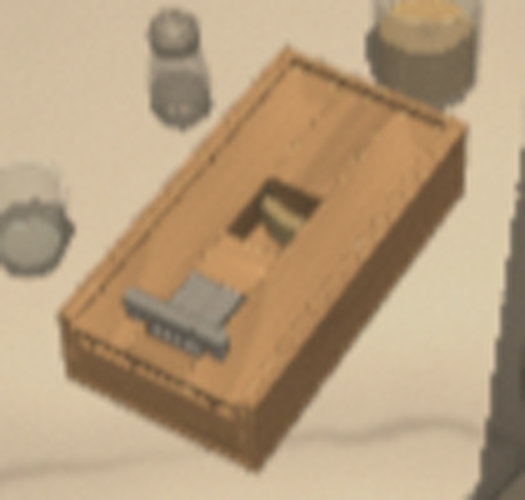

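The top crop shows the bar's top from (92,170) to (110,280), the grey catch behind it, with corners (165,185) and (178,245), and window 2 around (265,200). The scene crop shows the bar from (125,293) to (225,345). I'll cross-check these against the box pose by ray.

```bash
python3 - <<'E'
from h import *
ct,cs=calibration("top"),calibration("scene")
T=lambda u,v,z:onplane(ct,178+u/5-.4,190+v/5-.4,z)
S=lambda u,v,z:onplane(cs,210+u/5-.4,200+v/5-.4,z)
R=np.deg2rad(102.2);X=np.array([np.cos(R),np.sin(R)]);Y=np.array([-X[1],X[0]]);O=np.array([.481,.0435])
def show(n,p):q=p[:2]-O;print(n,np.round(p[:2],4),'box',np.round([q@X,q@Y],4))
for a in((92,172),(108,279),(101,226)):show('T bar',T(*a,.084))
for a in((165,186),(179,245)):show('T catch -x corners (0.060,+-.018)',T(*a,.065))
for a in((45,132),(88,343),(445,50),(487,260)):show('T box corner',T(*a,.068))
for a in((130,292),(226,340),(178,316)):show('S bar',S(*a,.084))
for a in((197,272),(245,293)):show('S catch',S(*a,.065))
for a in((62,318),(250,408),(290,48),(465,127)):show('S box corner',S(*a,.068))
E
```

```text
T bar [0.4931 0.1477] box [ 0.0993 -0.0339]
T bar [0.4256 0.1359] box [0.102  0.0346]
T bar [0.4589 0.1412] box [0.1001 0.0009]
T catch -x corners (0.060,+-.018) [0.487  0.1039] box [ 0.0578 -0.0186]
T catch -x corners (0.060,+-.018) [0.4493 0.0943] box [0.0563 0.0203]
T box corner [0.5214 0.1807] box [ 0.1256 -0.0685]
T box corner [0.3872 0.1497] box [0.1236 0.0692]
T box corner [ 0.5744 -0.0741] box [-0.1347 -0.0664]
T box corner [ 0.439  -0.1006] box [-0.1319  0.0715]
S bar [0.4944 0.1531] box [ 0.1043 -0.0363]
S bar [0.4273 0.1396] box [0.1052 0.0322]
S bar [0.4606 0.1463] box [ 0.1048 -0.0017]
S catch [0.4877 0.1052] box [ 0.0589 -0.0196]
S catch [0.4548 0.0969] box [0.0578 0.0143]
S box corner [0.52   0.1863] box [ 0.1313 -0.0683]
S box corner [0.3916 0.1566] box [0.1295 0.0635]
S box corner [ 0.5768 -0.0693] box [-0.1305 -0.0698]
S box corner [ 0.4444 -0.0942] box [-0.1269  0.0649]
```

Call:
drive_tool(deltas=[[[255,0.039,-0.04,0,0,0,-6],[255,0.078,-0.08,0,0,0,-12],[255,0.118,-0.121,0,0,0,-19],[255,0.157,-0.161,0,0,0,-25],[255,0.196,-0.201,0,0,0,-32],[255,0.235,-0.242,0,0,0,-38],[255,0.275,-0.282,0,0,0,-45],[255,0.314,-0.322,0,0,0,-51],[255,0.353,-0.363,0,0,0,-57],[255,0.392,-0.403,0.02,0,0,-64],[255,0.432,-0.443,0.04,0,0,-70],[255,0.471,-0.483,0.06,0,0,-76.5]]], newtons=60)

```text
clock: 1.6
tcp_pos: [0.4646, 0.1229, 0.1706]
orientation: [0.0, 0.627, 0.779, -0.0]
wrist_force: [0.2, -1.0, 0.3]
finger_gap: -0.0001
grip_force: 0.0
```

Call:
drive_tool(deltas=[[[255,-0.001,0,0.03,0,0,0],[255,-0.001,0,0.06,0,0,0],[255,-0.001,0,0.08,0,0,0],[255,-0.001,0,0.08,0,0,0]]])

```text
clock: 2.1
tcp_pos: [0.4628, 0.1199, 0.0896]
orientation: [-0.002, 0.628, 0.778, -0.002]
wrist_force: [-0.1, 0.3, -0.1]
finger_gap: -0.0002
grip_force: 0.0
```

```bash
python3 - <<'E'
from h import *
out=[]
for n,b in(("scene",(210,290,200,290)),("top",(180,260,180,270))):
    p,d=read_camera(n);u0,u1,v0,v1=b
    out.append(cv2.resize(p[v0:v1,u0:u1,::-1],None,fx=5,fy=5,interpolation=cv2.INTER_CUBIC))
cv2.imwrite("pics/near.png",np.hstack(out));print(get_state()["tcp_pos"])
E
```

```text
[0.46465694 0.11996278 0.09156649]
```

View pics/near.png

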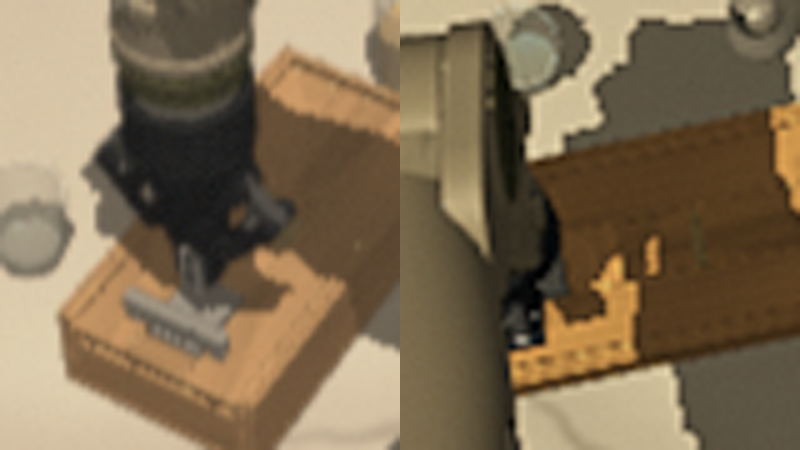

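The scene view shows the shut fingertips at about (208,298) in the crop. They are right behind the bar and over the catch, clear of the rails. Next I press down.

Call:
drive_tool(deltas=[[[255,0,0,0.012,0,0,0],[255,0,0,0.02,0,0,0],[255,0,0,0.026,0,0,0],[255,0,0,0.03,0,0,0],[255,0,0,0.03,0,0,0]]])

```text
clock: 2.82
tcp_pos: [0.4645, 0.1199, 0.0613]
orientation: [-0.0, 0.628, 0.778, -0.0]
wrist_force: [-2.0, -1.3, 4.5]
finger_gap: 0.0002
grip_force: 2.2
```

Call:
drive_tool(deltas=[[[255,0,0,0.003,0,0,0],[255,0,0,0.006,0,0,0],[255,0,0,0.007,0,0,0],[255,0,0,0.007,0,0,0],[255,0,0,0.007,0,0,0]]])

```text
clock: 3.45
tcp_pos: [0.4645, 0.1199, 0.0547]
orientation: [0.0, 0.628, 0.778, -0.0]
wrist_force: [-2.7, 0.0, 6.3]
finger_gap: 0.0001
grip_force: 3.1
```

Call:
drive_tool(deltas=[[[255,0.003,0,0,0,0,0],[255,0.006,0,0,0,0,0],[255,0.009,0,0,0,0,0],[255,0.012,0,0,0,0,0],[255,0.015,0,0,0,0,0],[255,0.018,0,0,0,0,0],[255,0.018,0,0,0,0,0]]])

```text
clock: 4.32
tcp_pos: [0.4627, 0.1367, 0.0552]
orientation: [0.002, 0.629, 0.778, 0.0]
wrist_force: [1.1, -5.0, 6.1]
finger_gap: 0.0
grip_force: 3.1
```

Call:
drive_tool(deltas=[[[255,0.005,0,0,0,0,0],[255,0.01,0,0,0,0,0],[255,0.015,0,0,0,0,0],[255,0.02,0,0,0,0,0],[255,0.025,0,0,0,0,0],[255,0.03,0,0,0,0,0],[255,0.035,0,0,0,0,0],[255,0.035,0,0,0,0,0]]])

```text
clock: 5.32
tcp_pos: [0.4531, 0.1723, 0.054]
orientation: [-0.0, 0.628, 0.778, 0.0]
wrist_force: [-0.5, 0.0, 0.4]
finger_gap: 0.0001
grip_force: 0.3
```

```bash
python3 - <<'E'
from h import *
p,d=read_camera("scene")
cv2.imwrite("pics/mid.png",cv2.resize(p[200:300,190:320,::-1],None,fx=5,fy=5,interpolation=cv2.INTER_CUBIC));s=get_state();print(s["tcp_pos"],s["wrist_force"])
E
```

```text
[0.45295633 0.17232471 0.05394736] [-0.1869253  -0.88255217  0.80724595]
```

View pics/mid.png

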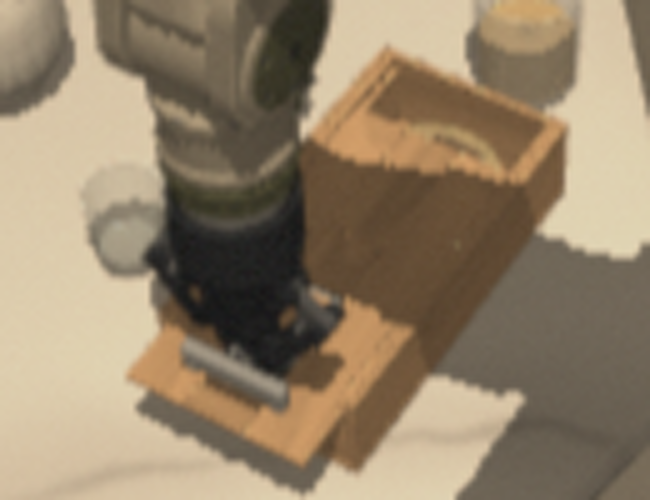

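The lid is about 45 mm open, with the bar at (235,375) in the crop and the glass clear of the gripper. I'll keep pushing.

Call:
drive_tool(deltas=[[[255,0.005,0,0,0,0,0],[255,0.01,0,0,0,0,0],[255,0.015,0,0,0,0,0],[255,0.02,0,0,0,0,0],[255,0.025,0,0,0,0,0],[255,0.03,0,0,0,0,0],[255,0.034,0,0,0,0,0],[255,0.037,0,0,0,0,0],[255,0.039,0,0,0,0,0]]])

```text
clock: 6.5
tcp_pos: [0.4452, 0.2101, 0.0543]
orientation: [0.0, 0.628, 0.778, 0.0]
wrist_force: [1.2, -4.8, -0.9]
finger_gap: 0.0002
grip_force: 2.2
```

Call:
drive_tool(deltas=[[[255,0.001,0,0,0,0,0],[255,0.002,0,0,0,0,0],[255,0.003,0,0,0,0,0],[255,0.004,0,0,0,0,0]]])

```text
clock: 7.0
tcp_pos: [0.4444, 0.2138, 0.0543]
orientation: [0.0, 0.628, 0.778, 0.0]
wrist_force: [1.8, -4.9, -1.1]
finger_gap: -0.0003
grip_force: 2.2
```

Call:
drive_tool(deltas=[[[255,0.001,0,0,0,0,0],[255,0.002,0,0,0,0,0],[255,0.002,0,0,0,0,0]]])

```text
clock: 7.38
tcp_pos: [0.4441, 0.2163, 0.0545]
orientation: [-0.0, 0.628, 0.778, 0.001]
wrist_force: [0.7, -1.8, 0.5]
finger_gap: 0.0003
grip_force: 0.6
```

Call:
drive_tool(deltas=[[[255,0.001,0,0,0,0,0],[255,0.002,0,0,0,0,0],[255,0.002,0,0,0,0,0]]])

```text
clock: 7.75
tcp_pos: [0.4437, 0.2179, 0.0543]
orientation: [0.0, 0.628, 0.778, 0.0]
wrist_force: [0.2, -1.8, 1.1]
finger_gap: -0.0002
grip_force: 0.9
```

Call:
drive_tool(deltas=[[[255,0.001,0,0,0,0,0],[255,0.0015,0,0,0,0,0],[255,0.0015,0,0,0,0,0]]])

```text
clock: 8.12
tcp_pos: [0.4436, 0.2181, 0.0543]
orientation: [0.001, 0.629, 0.778, -0.001]
wrist_force: [1.6, -5.7, 1.1]
finger_gap: -0.0001
grip_force: 3.4
```

```bash
python3 - <<'E'
from h import *
p,d=read_camera("scene")
cv2.imwrite("pics/end.png",cv2.resize(p[200:300,190:320,::-1],None,fx=5,fy=5,interpolation=cv2.INTER_CUBIC));s=get_state();print(s["tcp_pos"],s["wrist_force"])
E
```

```text
[0.44358057 0.21812656 0.05427691] [ 1.43304709 -7.18263532  1.15821016]
```

View pics/end.png

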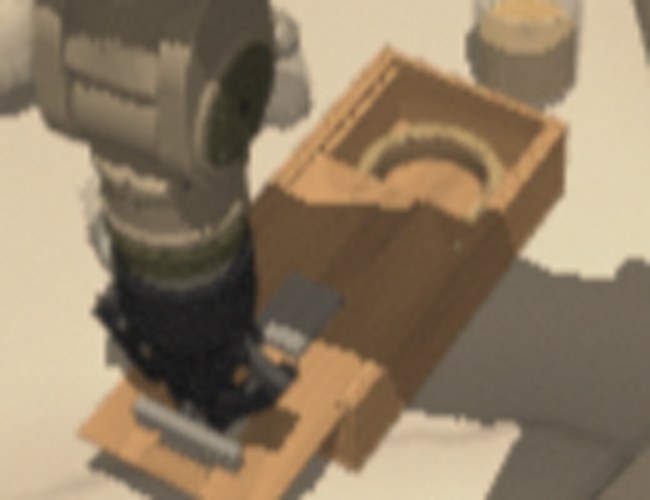

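The catch has come up in window 2 at (300,310), and the rising force shows the lid is at its stop. Now I back off and lift out.

Call:
drive_tool(deltas=[[[255,-0.004,0,0,0,0,0],[255,-0.008,0,0,0,0,0],[255,-0.008,0,-0.02,0,0,0],[255,-0.008,0,-0.06,0,0,0],[255,-0.008,0,-0.1,0,0,0],[255,-0.008,0,-0.15,0,0,0],[255,0.04,0,-0.17,0,0,0],[255,0.09,0,-0.17,0,0,0],[255,0.14,0,-0.17,0,0,0],[255,0.14,0,-0.17,0,0,0]]])

```text
clock: 9.43
tcp_pos: [0.4126, 0.3588, 0.2239]
orientation: [-0.0, 0.626, 0.78, 0.0]
wrist_force: [0.7, 0.5, -0.2]
finger_gap: -0.0001
grip_force: 0.0
```

```bash
python3 - <<'E'
from h import *
p,d=read_camera("scene")
cv2.imwrite("pics/fin.png",cv2.resize(p[200:300,190:320,::-1],None,fx=5,fy=5,interpolation=cv2.INTER_CUBIC));s=get_state();print(s["tcp_pos"],s["wrist_force"])
E
```

```text
[0.41291269 0.35719679 0.223808  ] [0.45055687 0.12930049 0.24645329]
```

View pics/fin.png

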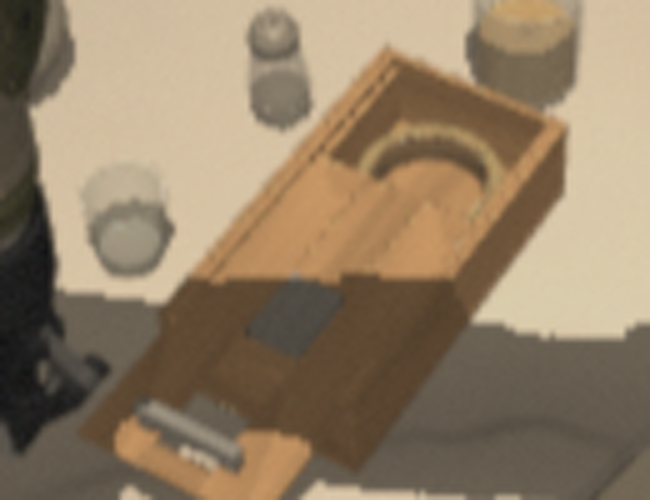

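The lid is open, with the bar still at (190,432) in the crop. The catch fills window 2 at (297,315), and the glasses haven't moved.

```bash
python3 -c "
from workcell import *
print(hand_in())"
```

```text
the job is handed in; nothing more can be done
None
```

I handed the job in with the lid pushed to its hard stop (about 91 mm), the catch up in the second window and the arm clear of everything. No verdict was returned; I judged the end state from the last picture and the force readings.

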